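# Press the snap cover home under a bench lever press

### The arm

A 6-joint arm with a two-finger parallel gripper is mounted at the origin on the work surface. World frame = base frame: x ahead of the robot, y to its left, z up, the work surface at z = 0. Lengths are in m, angles in rad, forces in N, time in s.
With the tool pointing down it reaches from about 0.35 to 0.975 m from the base axis. Payload 4.9 kg.
Tool frame: the origin (TCP) lies on the front face of the gripper's body, between the roots of the fingers; the fingertips stand 73 mm ahead of it and the grasp point (between the pads) lies 54 mm ahead of it (tip_extent is the distance from the TCP to the fingertips, in m); y points along the fingers, x is the direction in which the jaws open and shut, and the axes are right-handed (so a half turn about y gives the same grasp; the last joint's range is limited). The gripper opens to 85 mm and grips with 20 to 120 N. Pads are 22 mm wide; open, the fingers measure 114 mm over their backs; the gripper's body (76 mm by 85 mm) begins 54 mm behind the grasp point. The pads swing forward as they close: fully open they stand 13 mm farther back than shut.
Start: joints at [-1.35, 0.053, 1.613, -0, 1.476, -0.119], TCP at [0.208, -0.589, 0.304] pointing down, gripper open.
Joint ranges: [-3.01, 3.01], [-1.01, 2.22], [0.06, 2.58], [-1.02, 4.17], [0.09, 2.62], [-3.14, 3.14]. Speed limits (rad/s): [2.57, 2.57, 3.14, 3.14, 3.14, 3.14].

### API

Orientations are given as a unit quaternion [w, x, y, z].
In Python, from plant import state, grab_frame, camera_info, job_done, tip_extent gives the robot as it stands.
- The arm moves only by the tool carry_out, never from a script. Its argument "rows" is a list that holds one entry, the list of rows, each a list of 7 numbers: the turn, a rotation vector about the world's x, y, z as a fraction of full scale, then the shift along the world's x, y, z as a fraction of full scale, then the finger opening in mm, from 0 to 85.4. A call has 1 to 5 rows; each row shifts and turns the commanded pose from where the row before left it; what a row does not reach is not made up. Full scale, the value 1, is 40 mm for a shift and 4 degrees for a turn. A row lasts 1/10 s, in which the tool goes at most 50 mm and 8.59 degrees, less where a joint would pass 70% of its speed; a pose out of reach is approached as far as the arm can. A call with a number of a shift or a turn outside -1 to 1 is refused whole. A call with a gripper value outside its range is refused whole. The fingers move at their own pace and stop on an object; the grip force is fixed at half the most. Time passes only in rows, so rows that do not move let the fingers close. It gives the time, the measured TCP pose, the force and the opening at its end, in the units of the state.
- state(): the state, without advancing time (a new reading comes with each control period).
- grab_frame(name): name is "scene" or "side" or "wrist"; returns the picture (400x640x3 uint8, blue, green, red); there is no depth.
- camera_info(name): a dict with "intrinsics" (3x3 intrinsics, pixels), "xyz" and "rotation" of the camera in the world; the wrist camera has in their place "tool_from_camera" (4x4, takes a point from camera to tool coordinates, whose origin is the TCP and whose axes are the tool frame's). Camera axes: x right, y down, z forward; pixel columns grow to the right and rows downward; lengths in m; the calibration is good to about 2 mm. A picture is of the moment at which its call begins: read the wrist's pose just before it. camera_info takes no time and is no camera call.
- job_done(): hands the job in, once; it reports no verdict.
The state is a dict: "time": time; "joint_pos": joint angles; "joint_vel": joint speeds; "joint_efforts": joint torques, N m; "tool_pos": TCP position; "tool_rot": TCP orientation; "contact_force": force on the tool from outside, world axes, zero at the start; "ft_torque": the same for the moment, N m; "gripper_width": opening from 0.0 (shut) to 1.0 (fully open).
Only numpy, scipy, OpenCV 4.12 (cv2) and the standard library are available. Lean on these libraries where they do the work, as an engineer would, in place of code of your own. Each camera call takes 0.05 s, during which the arm holds its last target.

### The job

The cover of the plastic case on the bench press is only resting on its catches. Take the case by an end, not by the cover, and slide it along the press table without lifting it until the ring moulded in the middle of the cover is centred under the ram; then bring the press handle down with the arm until the cover snaps home and lies flat on the case, and finish still holding the handle down so that the ram keeps bearing firmly on the cover. Leave the other things on the bench where they are.

Things in the scene. Friction and masses are not known exactly. Their poses are not given: they have to be found in the camera images.
- press: Bench lever press, fixed, grey with an aluminium table. Origin on the bench surface under the ram axis; x points from ram to column, z up. The table is a flat plate, x -95 to +120, y -140 to +220 mm, top 12 mm above the bench. Column 52 mm wide, at x +70 to +128; the head over the ram is 38 mm wide, underside 80 mm above the bench
- ram: Upright steel plunger of the press, 19 mm thick with a 12 mm round flat nose pointing down; origin at the middle of the nose's end face. It only moves straight up and down, driven by the handle: 1 mm for every 2.3 mm at the middle of the handle grip; 24 mm of travel
- ram_tip (a point): Middle of the ram nose's end face; with the handle up it is 66 mm above the bench (54 mm above the press table)
- press_handle: Press handle: steel bar, origin on its hinge pin on the column, 133 mm above the bench at x +95 of the press. It reaches over the ram towards -x of the press, rising 11 degrees at rest, and ends in a black grip 90 mm long, 28 wide, 20 thick. It swings down at most 0.25 rad (55 mm at the grip). A spring lifts it when let go: 2.5 to 4 N at the grip
- handle_grip (a point): Middle of the top face of the handle's black grip, 220 mm from the hinge; at rest 121 mm from the ram axis towards -x of the press, 184 mm above the bench. Pressed here, the load climbs to about 11 N, drops suddenly to 3 N as the cover snaps, and rises again steeply when the ram lands on the seated cover, about 37 mm below rest
- case: Grey plastic case, loose, lying on the press table, long axis y: 54 mm (x) by 200 mm (y) by 34 mm high, 0.2 to 0.3 kg. Origin at the middle of its underside. Its two plain ends, each 52 mm long beyond the cover, are the places to take it; it starts on the +y side of the ram, 50 to 115 mm off and up to 30 mm towards -x
- cover: Dark grey snap cover, loose, in the middle of the case: plate 50 mm (x) by 96 mm (y) by 4 mm, axes as the case's. Origin at the middle of the plate's underside. It rests on two sprung catches inside the case, 8 mm too high (underside 42 mm above the case's underside, a gap seen all round); snapped home its underside is 34 mm above the case's underside, flat on the rim
- cover_mark (a point): Middle of the cover's top face, marked by a small cross inside a moulded ring 25 mm across
- mouse: Bystander, loose, leave alone: a black computer mouse, 58 x 100 x 29 mm; origin under its middle
- side_cutters: Bystander, loose, leave alone: small side cutters with orange handles, about 135 x 53 x 13 mm, lying flat; origin under its middle
- pliers: Bystander, loose, leave alone: long-nose pliers with dark handles, about 160 x 53 x 13 mm, lying flat; origin under its middle
- bar_a: Bystander, loose, leave alone: a dark grey plastic bar, 20 x 150 x 8 mm, on the bench; origin under its middle
- drilled_panel: Bystander, loose, leave alone: a grey plastic panel with five holes, 130 x 110 x 5 mm, on the bench; origin under its middle
- spool: Bystander, loose, leave alone: a black solder spool standing on end, 56 mm across, 43 mm high; origin under its middle
- bar_b: Bystander, loose, leave alone: a dark grey plastic bar, 20 x 150 x 8 mm, lying on the back left edge of the press table; origin under its middle
- parts_dish: Bystander, loose, leave alone: a small black open dish with a few components, 60 x 50 x 18 mm, on the back right corner of the press table; origin under its middle
Mind the look-alikes: they are no part of the job. Of the things shaped like the case, the grey one is meant.

How it is judged:
By the outcome, as a careful person would: the job done as asked, in the order asked, and still so for the second after the job is handed in, while the arm keeps its last pose, push and grip.
It also fails if it takes over 67 s, if anything falls off the work surface, if the arm or the gripper's body presses on something with over 40 N, if the wrist force passes 120 N, or if a joint passes its speed limit or range.

## Working session

There is one attempt and no reset: what is moved stays moved. The work goes in short steps, Python scripts to look and compute and a tool call to move; the robot and the scene stay as the last step left them, time stands still between calls to the robot, and variables do not carry over. Pictures are saved under pics/ and viewed, and the job is handed in when it is done.

Besides the shell and the picture viewer there is one more tool, called by a JSON object that holds its "op" and its "data". carry_out: Moves the arm, as the interface text tells. Shift numbers are shares of 40 mm and turn numbers shares of 4 degrees, none past 1 either way. Its arguments: {"type":"object","properties":{"rows":{"type":"array"}},"required":["rows"]}

```bash
ls; mkdir -p pics; python3 - <<'E'
from plant import *
import cv2,numpy as np
s=state();print(s)
for n in ("scene","side","wrist"):
    cv2.imwrite(f"pics/{n}0.png",grab_frame(n)); print(n,camera_info(n))
print(tip_extent)
E
```

```text
pics
{'time': 0.0, 'joint_pos': array([-1.34998498e+00,  5.33441598e-02,  1.61432391e+00, -2.91510873e-05,
        1.47606536e+00, -1.18975732e-01]), 'joint_vel': array([-6.80238183e-05, -1.67810417e-03,  1.63699550e-03,  4.89481433e-04,
        1.06284758e-04, -8.65965646e-04]), 'joint_efforts': array([ 4.21459281e-04, -3.93675113e+01, -3.70178711e+01, -9.72399948e-05,
        6.91576468e-03, -2.46766353e-05]), 'tool_pos': array([ 0.20820259, -0.58877116,  0.3026529 ]), 'tool_rot': array([ 0.57783998, -0.57684069,  0.40883025, -0.40769302]), 'contact_force': array([ 0.75773769, -0.88269512, -0.62564998]), 'ft_torque': array([-0.00082669,  0.03732513, -0.00078927]), 'gripper_width': 1.0012738494514841}
scene {'intrinsics': array([[423.1364935 ,   0.        , 314.16172231],
       [  0.        , 423.1364935 , 197.05980836],
       [  0.        ,   0.        ,   1.        ]]), 'xyz': array([ 1.14992993, -0.47608747,  0.90082065]), 'rotation': array([-0.36479183,  0.80620234,  0.42827812, -0.18314625])}
side {'intrinsics': array([[451.16711792,   0.        , 320.03444631],
       [  0.        , 451.16711792, 197.70513837],
       [  0.        ,   0.        ,   1.        ]]), 'xyz': array([-0.0794184 ,  0.6409606 ,  1.08649773]), 'rotation': array([ 0.12251943, -0.33954044,  0.86887709, -0.33875343])}
wrist {'intrinsics': array([[312.89977685,   0.        , 314.48833981],
       [  0.        , 312.89977685, 196.44745753],
       [  0.        ,   0.        ,   1.        ]]), 'tool_from_camera': array([[ 9.99999710e-01, -7.54300985e-04, -1.01513783e-04,
        -4.48728040e-04],
       [-9.78029043e-05, -2.59625394e-01,  9.65709400e-01,
        -7.03041466e-02],
       [-7.54791108e-04, -9.65709110e-01, -2.59625392e-01,
         6.44875124e-02],
       [ 0.00000000e+00,  0.00000000e+00,  0.00000000e+00,
         1.00000000e+00]])}
0.0726
```

View pics/scene0.png

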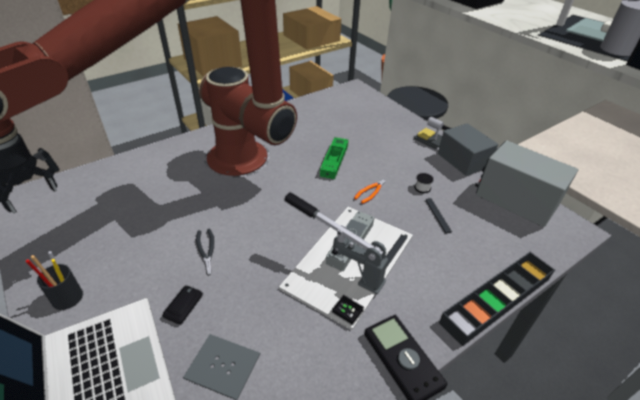

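View pics/side0.png

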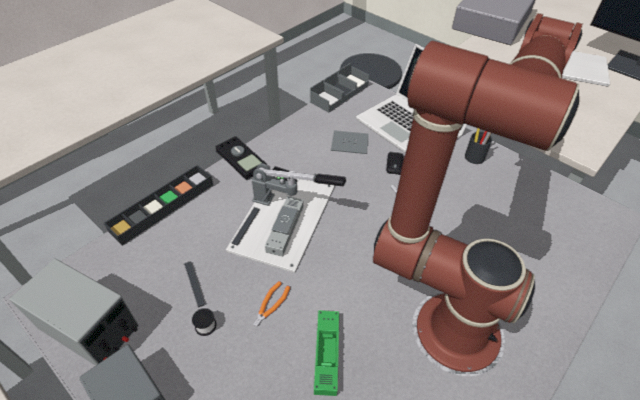

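View pics/wrist0.png

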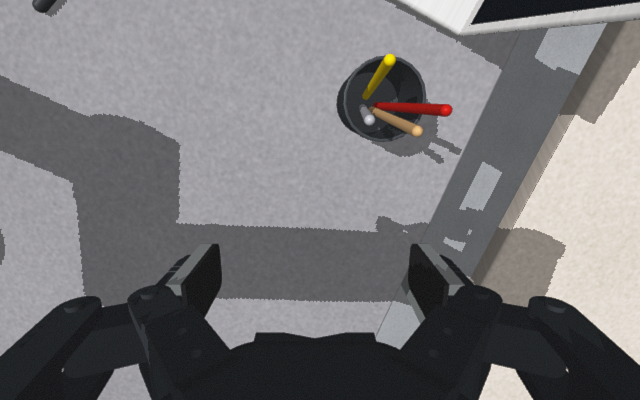

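```bash
cat > h.py <<'E'
from plant import *
import cv2,numpy as np
from scipy.spatial.transform import Rotation as R
def Rq(q): return R.from_quat([q[1],q[2],q[3],q[0]]).as_matrix()
def cam(n,s=None):
    c=camera_info(n)
    if 'xyz' in c: return c['intrinsics'],Rq(c['rotation']),np.array(c['xyz'])
    s=s or state(); T=c['tool_from_camera']; Rt=Rq(s['tool_rot'])
    return c['intrinsics'],Rt@T[:3,:3],s['tool_pos']+Rt@T[:3,3]
def ray(C,uv):
    K,Rm,p=C; d=Rm@np.linalg.inv(K)@np.array([uv[0],uv[1],1.]); return p,d/np.linalg.norm(d)
def onz(C,uv,z):
    p,d=ray(C,uv); return p+d*(z-p[2])/d[2]
def proj(C,X):
    K,Rm,p=C; q=K@(Rm.T@(np.asarray(X)-p)); return q[:2]/q[2]
def crop(img,x0,y0,w,h,f,name):
    cv2.imwrite(name,cv2.resize(img[y0:y0+h,x0:x0+w],None,fx=f,fy=f,interpolation=cv2.INTER_CUBIC))
E
python3 - <<'E'
from h import *
a=cv2.imread('pics/side0.png');b=cv2.imread('pics/scene0.png')
crop(a,210,140,150,140,5,'pics/side0c.png');crop(b,240,180,180,150,4.4,'pics/scene0c.png')
E
```

```text
(no output)
```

View pics/side0c.png

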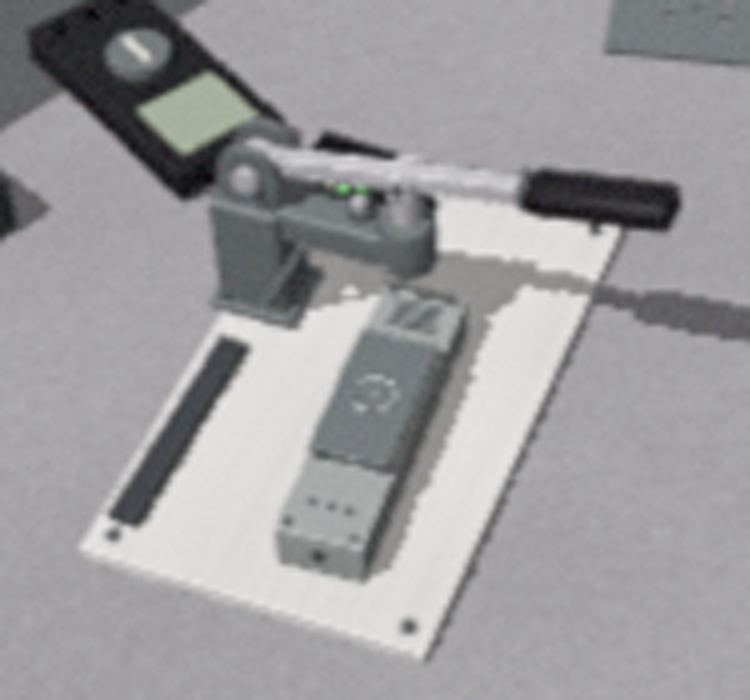

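View pics/scene0c.png

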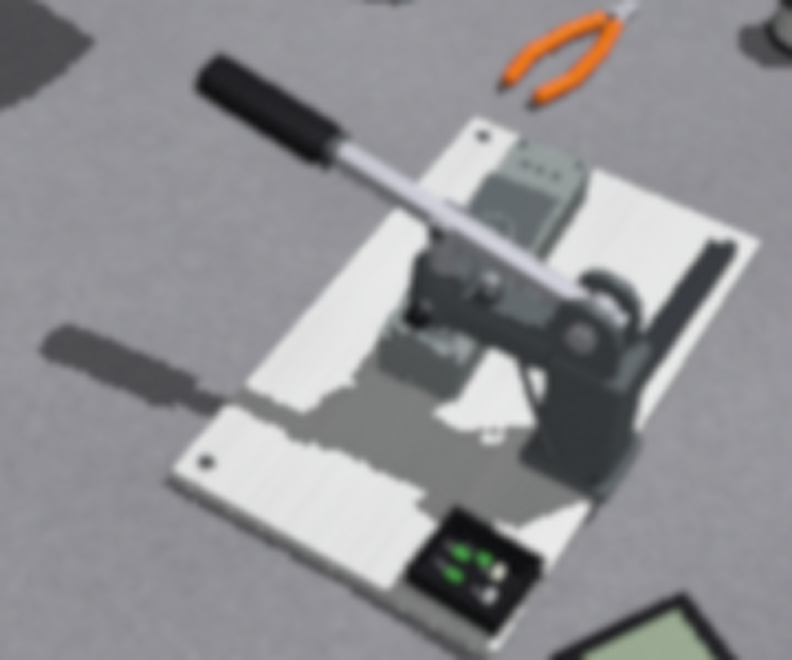

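```bash
cat >> h.py <<'E'
def sc(u,v): return (210+u/5,140+v/5)
def cc(u,v): return (240+u/4.4,180+v/4.4)
E
python3 - <<'E'
from h import *
from scipy.optimize import least_squares
S=cam('side');C=cam('scene')
obs=[]
for c,uv,l in [(S,sc(80,546),(120,220,12)),(S,sc(430,655),(-95,220,12)),(S,sc(628,232),(-95,-140,12)),
 (C,cc(476,115),(-95,220,12)),(C,cc(762,241),(120,220,12)),(C,cc(172,470),(-95,-140,12))]:
    P=onz(c,uv,.012);print(P.round(4));obs.append((P,l))
def f(x):
    r=[]
    for P,l in obs:
        c,s=np.cos(x[2]),np.sin(x[2])
        r+=[x[0]+(c*l[0]-s*l[1])/1e3-P[0],x[1]+(s*l[0]+c*l[1])/1e3-P[1]]
    return r
q=least_squares(f,[.6,-.1,-.5]).x;print(q,np.degrees(q[2]),np.array(f(q)).round(4).reshape(-1,2))
def toP(P): 
    c,s=np.cos(q[2]),np.sin(q[2]);d=P[:2]-q[:2];return np.array([c*d[0]+s*d[1],-s*d[0]+c*d[1]])*1e3
print('mark',toP(onz(S,sc(373,395),.058)),onz(S,sc(373,395),.058))
for uv in [(280,537),(365,555),(282,515+0),(466,310),(395,290)]: print(uv,toP(onz(S,sc(*uv),.046)))
print('cover',[toP(onz(S,sc(*uv),.058)) for uv in [(313,450),(390,470),(452,350),(376,328)]])
# grip expected proj
c,s=np.cos(q[2]),np.sin(q[2])
W=lambda l:np.array([q[0]+(c*l[0]-s*l[1])/1e3,q[1]+(s*l[0]+c*l[1])/1e3,l[2]/1e3])
g=W((-121,0,184));print('grip',g);a=proj(S,g);print((a-[210,140])*5);a=proj(C,g);print((a-[240,180])*4.4)
E
```

```text
[0.6265 0.2435 0.012 ]
[0.4259 0.1585 0.012 ]
[ 0.5598 -0.1648  0.012 ]
[0.4321 0.1627 0.012 ]
[0.6311 0.2449 0.012 ]
[ 0.5727 -0.1693  0.012 ]
[ 0.60111799 -0.00424463  0.39212127] 22.46689400774549 [[ 0.0014  0.0014]
 [ 0.0034  0.0043]
 [ 0.007  -0.0051]
 [-0.0028  0.    ]
 [-0.0031  0.    ]
 [-0.0059 -0.0006]]
mark [-13.14516257  89.07547915] [0.55493038 0.07304665 0.058     ]
(280, 537) [-1.31173093e-01  1.94392700e+02]
(365, 555) [-49.87528971 188.99336694]
(282, 515) [  5.18181283 179.96066638]
(466, 310) [-36.05326137  -2.70475816]
(395, 290) [11.23818521 -2.60900785]
cover [array([  3.22269272, 139.14373529]), array([-43.87741555, 136.94934011]), array([-43.85571891,  40.12425478]), array([ 5.56484756, 40.03862904])]
grip [ 0.48930183 -0.05048473  0.184     ]
[602.40510863 190.24092163]
[264.15519449  92.49121611]
```

```bash
cat >> h.py <<'E'
q=np.array([0.6011,-0.0042,0.3921])
def W(l,q=None):
    q=globals()['q'] if q is None else q
    c,s=np.cos(q[2]),np.sin(q[2]); return np.array([q[0]+(c*l[0]-s*l[1])/1e3,q[1]+(s*l[0]+c*l[1])/1e3,l[2]/1e3])
def toP(P): 
    c,s=np.cos(q[2]),np.sin(q[2]);d=P[:2]-q[:2];return np.array([c*d[0]+s*d[1],-s*d[0]+c*d[1]])*1e3
def goal(yaw):
    x=np.array([np.cos(yaw),np.sin(yaw),0]);y=np.array([0,0,-1.]);return np.stack([x,y,np.cross(x,y)],1)
def rel(pos,yaw):
    s=state();Rt=Rq(s['tool_rot']);dr=R.from_matrix(goal(yaw)@Rt.T).as_rotvec()
    print('turn/4deg',(np.degrees(dr)/4).round(2),'shift/40mm',((np.array(pos)-s['tool_pos'])/.04).round(2),'F',s['contact_force'].round(1),'t',round(s['time'],2))
E
python3 - <<'E'
from h import *
s=state();print(Rq(s['tool_rot']).round(3))
p=W((-20,165,200));print(p);rel(p,q[2]);rel(p,q[2]+np.pi)
E
```

```text
[[ 0.333 -0.     0.943]
 [-0.943  0.002  0.333]
 [-0.002 -1.     0.   ]]
[0.5195664  0.14063533 0.2       ]
turn/4deg [-1.000e-02 -2.000e-02  2.325e+01] shift/40mm [ 7.78 18.24 -2.57] F [ 0.1  0.3 -0.3] t 0.15
turn/4deg [-2.000e-02  1.000e-02 -2.175e+01] shift/40mm [ 7.78 18.24 -2.57] F [ 0.1  0.3 -0.3] t 0.15
```

{"op": "carry_out", "data": {"rows": [[[0,0,0.93,0.31,0.73,0.1,85],[0,0,0.93,0.31,0.73,0.1,85],[0,0,0.93,0.31,0.73,0.1,85],[0,0,0.93,0.31,0.73,0.1,85],[0,0,0.93,0.31,0.73,0.1,85]]]}}

```text
time: 0.65
tool_pos: [0.2706, -0.4419, 0.3236]
tool_rot: [0.636, -0.636, 0.309, -0.309]
contact_force: [0.1, -0.3, 0.6]
gripper_width: 0.991
```

{"op": "carry_out", "data": {"rows": [[[0,0,0.93,0.31,0.73,0.1,85],[0,0,0.93,0.31,0.73,0.1,85],[0,0,0.93,0.31,0.73,0.1,85],[0,0,0.93,0.31,0.73,0.1,85],[0,0,0.93,0.31,0.73,0.1,85]]]}}

```text
time: 1.15
tool_pos: [0.3325, -0.2959, 0.3437]
tool_rot: [0.678, -0.678, 0.202, -0.202]
contact_force: [-0.0, -0.1, 0.4]
gripper_width: 0.996
```

{"op": "carry_out", "data": {"rows": [[[0,0,0.93,0.31,0.73,0,85],[0,0,0.93,0.31,0.73,0,85],[0,0,0.93,0.31,0.73,0,85],[0,0,0.93,0.31,0.73,0,85],[0,0,0.93,0.31,0.73,0,85]]]}}

```text
time: 1.65
tool_pos: [0.3945, -0.1499, 0.3437]
tool_rot: [0.701, -0.701, 0.09, -0.09]
contact_force: [0.6, -0.3, 1.4]
gripper_width: 0.992
```

{"op": "carry_out", "data": {"rows": [[[0,0,0.93,0.31,0.73,0,85],[0,0,0.93,0.31,0.73,0,85],[0,0,0.93,0.31,0.73,0,85],[0,0,0.93,0.31,0.73,0,85],[0,0,0.93,0.31,0.73,0,85]]]}}

```text
time: 2.15
tool_pos: [0.4565, -0.0039, 0.3437]
tool_rot: [-0.707, 0.707, 0.025, -0.025]
contact_force: [0.1, -1.0, 0.1]
gripper_width: 0.995
```

{"op": "carry_out", "data": {"rows": [[[0,0,0.93,0.31,0.73,0,85],[0,0,0.93,0.31,0.73,-0.25,85],[0,0,0.93,0.31,0.73,-0.25,85],[0,0,0.93,0.31,0.73,-0.25,85],[0,0,0.93,0.31,0.73,-0.25,85]]]}}

```text
time: 2.65
tool_pos: [0.5185, 0.1421, 0.3032]
tool_rot: [-0.693, 0.693, 0.139, -0.139]
contact_force: [0.5, -0.3, -0.3]
gripper_width: 0.997
```

```bash
python3 - <<'E'
from h import *
s=state();cv2.imwrite('pics/w1.png',grab_frame('wrist'));np.save('w1.npy',np.r_[s['tool_pos'],s['tool_rot']])
rel(W((-20,165,250)),q[2]); print(s['tool_pos'],s['joint_pos'])
E
```

```text
turn/4deg [-0.04 -0.04 -0.11] shift/40mm [ 0.02 -0.11 -1.27] F [-3.1  1.1 -1.3] t 2.7
[0.5184688  0.14211233 0.3031786 ] [ 1.29102086e-01 -1.56752098e-01  1.81581867e+00 -9.68393793e-05
  1.48287964e+00 -2.65979092e-01]
```

View pics/w1.png

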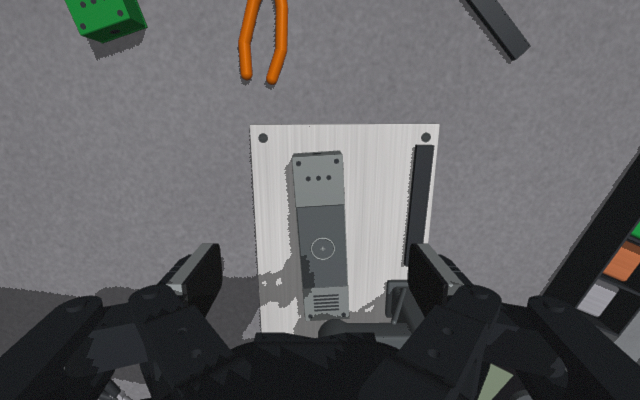

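```bash
python3 - <<'E'
from h import *
a=cv2.imread('pics/w1.png');crop(a,240,110,210,240,2.5,'pics/w1c.png')
E
```

```text
(no output)
```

View pics/w1c.png

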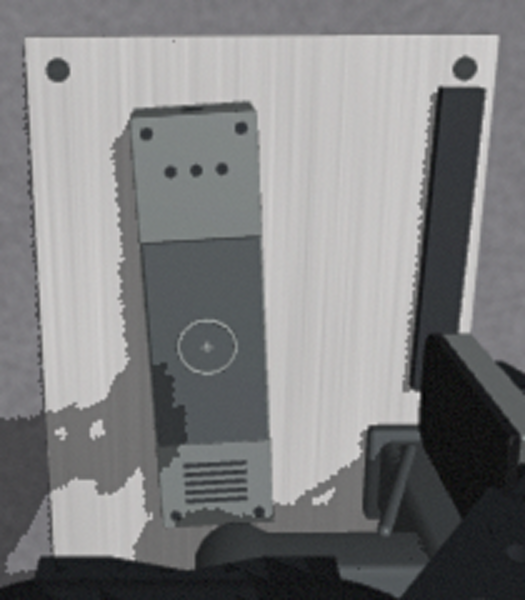

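```bash
python3 - <<'E'
from h import *
d=np.load('w1.npy');C=cam('wrist',dict(tool_pos=d[:3],tool_rot=d[3:]))
f=lambda x,y:(240+x/2.5,110+y/2.5)
a=onz(C,f(25,37),.012);b=onz(C,f(498,36),.012);l=onz(C,f(45,430),.012)
yaw=np.arctan2(*(b-a)[1::-1]);print('table',a,b,np.linalg.norm(b-a),'yaw',yaw, 'edge yaw',np.arctan2(*(a-l)[1::-1])-np.pi/2)
# press pose from corners a(-95,220) b(120,220)
c,s=np.cos(yaw),np.sin(yaw);Rm=np.array([[c,-s],[s,c]])
o=(a+b)[:2]/2-Rm@[.0125,.22];print('origin',o)
L=lambda P:Rm.T@(P[:2]-o)*1e3
for n,z,pts in (('case',.046,[(133,112),(257,110),(272,519),(163,523)]),('cover',.058,[(141,243),(260,236),(270,441),(158,446)]),('mark',.058,[(207,347)]),('bar',.020,[(438,88),(485,89),(412,390)])):
    for p in pts: P=onz(C,f(*p),z);print(n,P.round(4),L(P).round(1))
E
```

```text
table [0.4301564 0.1621437 0.012    ] [0.62680146 0.24444928 0.012     ] 0.2131747858698123 yaw 0.3963938551710583 edge yaw 0.3928772561098086
origin [ 0.60188895 -0.00447074]
case [0.4879 0.1544 0.046 ] [-43.8 190.6]
case [0.5355 0.1751 0.046 ] [  8.1 191.3]
case [ 0.6225 -0.0029  0.046 ] [19.6 -6.5]
case [ 0.5747 -0.0253  0.046 ] [-33.1  -8.7]
cover [0.5115 0.1061 0.058 ] [-40.7 136.9]
cover [0.5566 0.1282 0.058 ] [  9.4 139.9]
cover [0.6001 0.0415 0.058 ] [16.1 43.1]
cover [0.5543 0.0197 0.058 ] [-34.6  40.7]
mark [0.5558 0.0731 0.058 ] [-12.6  89.3]
bar [0.6099 0.2131 0.02  ] [ 91.4 197.6]
bar [0.6296 0.2208 0.02  ] [112.5 197.1]
bar [0.6668 0.0753 0.02  ] [90.6 48.5]
```

```bash
python3 - <<'E'
from h import *
rel((.5219,.1434,.090),.449)
E
```

```text
turn/4deg [-0.04 -0.04  0.71] shift/40mm [ 0.08 -0.04 -5.27] F [-3.1  1.1 -1.3] t 2.7
```

{"op": "carry_out", "data": {"rows": [[[-0.04,-0.04,0.71,0.08,-0.04,-0.8,85],[0,0,0,0,0,-0.9,85],[0,0,0,0,0,-0.9,85],[0,0,0,0,0,-0.9,85],[0,0,0,0,0,0,85]]]}}

```text
time: 3.2
tool_pos: [0.5175, 0.1386, 0.1576]
tool_rot: [-0.689, 0.691, 0.151, -0.158]
contact_force: [-0.7, -0.8, -0.8]
gripper_width: 0.997
```

```bash
python3 - <<'E'
from h import *
rel((.5219,.1434,.090),.449)
cv2.imwrite('pics/w2.png',grab_frame('wrist'))
E
```

```text
turn/4deg [ 0.06 -0.13  0.1 ] shift/40mm [ 0.11  0.12 -1.69] F [-0.7 -0.8 -0.8] t 3.2
```

View pics/w2.png

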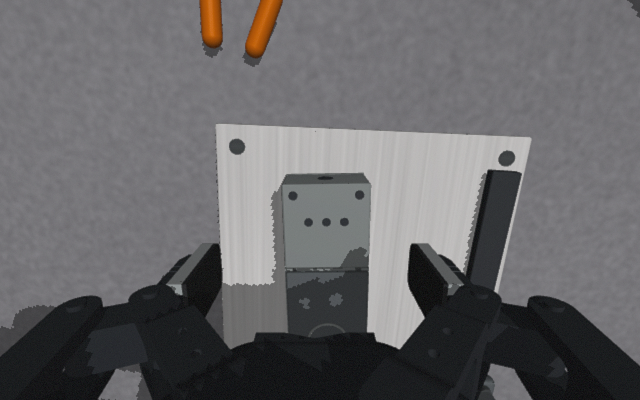

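{"op": "carry_out", "data": {"rows": [[[0.06,-0.13,0.1,0.11,0.12,-0.4,85],[0,0,0,0,0,-0.4,85],[0,0,0,0,0,-0.4,85],[0,0,0,0,0,-0.3,85],[0,0,0,0,0,0,85]]]}}

```text
time: 3.75
tool_pos: [0.5245, 0.1437, 0.1017]
tool_rot: [-0.689, 0.69, 0.16, -0.155]
contact_force: [0.1, 0.6, -0.3]
gripper_width: 0.994
```

```bash
python3 - <<'E'
from h import *
rel((.5219,.1434,.090),.449)
cv2.imwrite('pics/w3.png',grab_frame('wrist'))
E
```

```text
turn/4deg [-0.01  0.11  0.01] shift/40mm [-0.06 -0.01 -0.29] F [ 0.1  0.6 -0.3] t 3.75
```

View pics/w3.png

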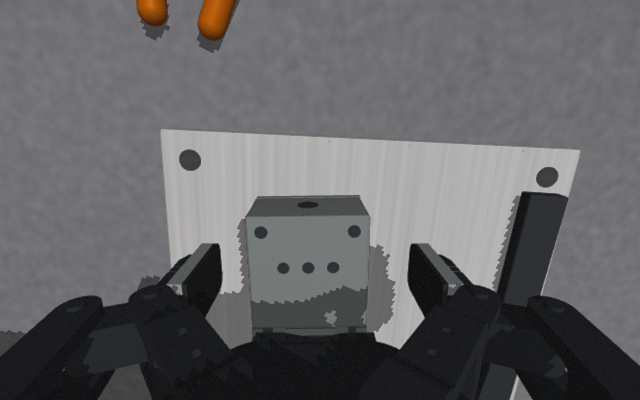

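{"op": "carry_out", "data": {"rows": [[[0,0.11,0,-0.06,0,-0.2,85],[0,0,0,0,0,-0.2,85],[0,0,0,0,0,0,85],[0,0,0,0,0,0,60],[0,0,0,0,0,0,50]]]}}

```text
time: 4.3
tool_pos: [0.5237, 0.144, 0.0882]
tool_rot: [0.69, -0.689, -0.159, 0.156]
contact_force: [-0.1, -0.5, 0.8]
gripper_width: 0.688
```

{"op": "carry_out", "data": {"rows": [[[0,0,0,0,0,0,40],[0,0,0,0,0,0,40],[0,0,0,0,0,0,40]]]}}

```text
time: 4.6
tool_pos: [0.524, 0.1441, 0.0886]
tool_rot: [0.69, -0.689, -0.159, 0.155]
contact_force: [-0.1, 0.5, 3.1]
gripper_width: 0.621
```

```bash
python3 - <<'E'
from h import *
rel((.5219,.1434,.085),.449)
s=state();cv2.imwrite('pics/w4.png',grab_frame('wrist'));cv2.imwrite('pics/side4.png',cv2.resize(grab_frame('side')[140:300,200:380],None,fx=4,fy=4,interpolation=2))
E
```

```text
turn/4deg [-0.02  0.08  0.  ] shift/40mm [-0.05 -0.02 -0.09] F [-0.1  0.5  3.1] t 4.6
```

View pics/w4.png

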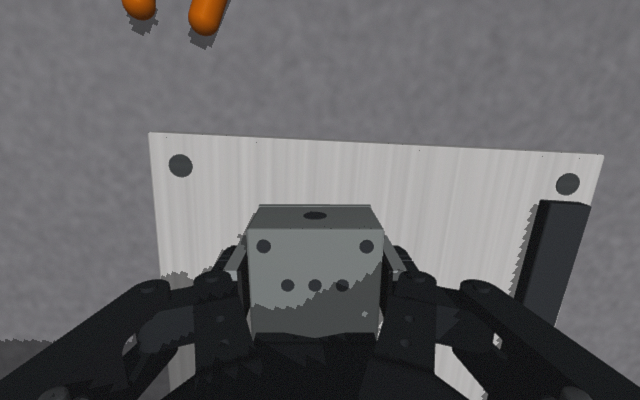

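View pics/side4.png

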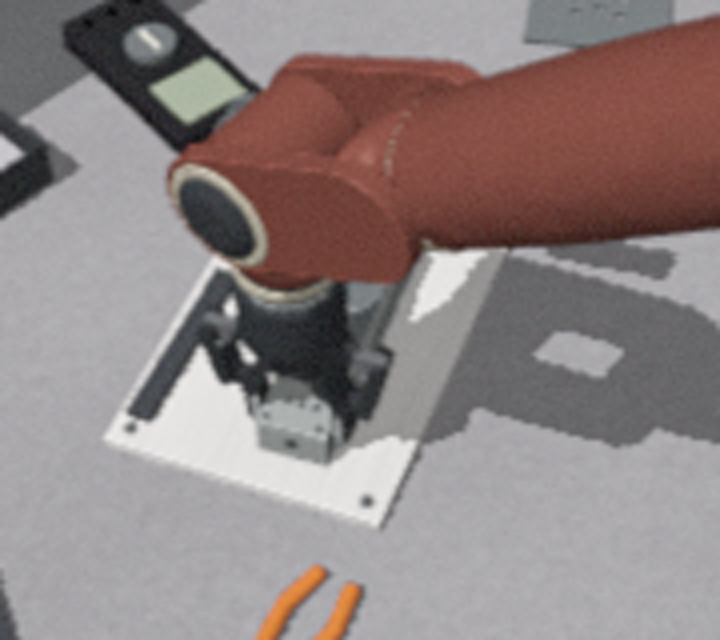

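```bash
python3 - <<'E'
from h import *
S=cam('side')
for z in (.09,.15,.2,.25,.3,.35): print(z,((proj(S,(.524,.144,z))-[200,140])*4).round())
# target TCP: 
m=np.array([.5558,.0731]);t=np.array([.6015,-.0044])
yaw0=.449;s=state()['tool_pos'];g=s[:2]-m
c,sn=np.cos(.394-.449),np.sin(.394-.449);g2=np.array([c*g[0]-sn*g[1],sn*g[0]+c*g[1]])
print(g,g2,t+g2);rel((*(t+g2),s[2]),.394)
E
```

```text
0.09 [295. 368.]
0.15 [290. 313.]
0.2 [285. 264.]
0.25 [280. 211.]
0.3 [275. 156.]
0.35 [269.  96.]
[-0.03180705  0.07097019] [-0.02785756  0.07261138] [0.57364244 0.06821138]
turn/4deg [-0.02  0.08 -0.78] shift/40mm [ 1.24 -1.9   0.  ] F [-0.1  0.1  3.9] t 4.7
```

```bash
python3 - <<'E'
from h import *
print(state()['joint_pos'].round(3))
cv2.imwrite('pics/scene4.png',grab_frame('scene'));cv2.imwrite('pics/side4f.png',grab_frame('side'))
E
```

```text
[ 1.310e-01  9.600e-02  1.956e+00  1.000e-03  1.084e+00 -3.180e-01]
```

View pics/scene4.png

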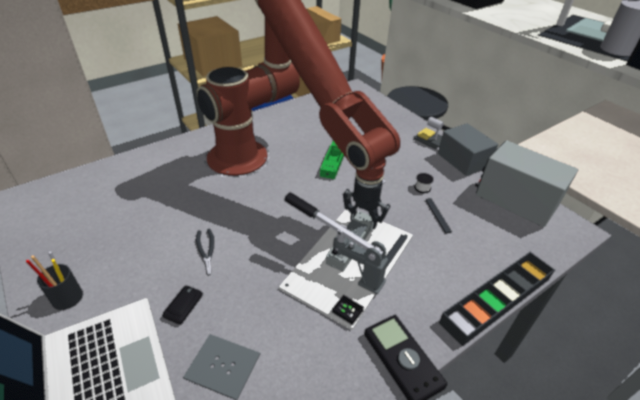

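View pics/side4f.png

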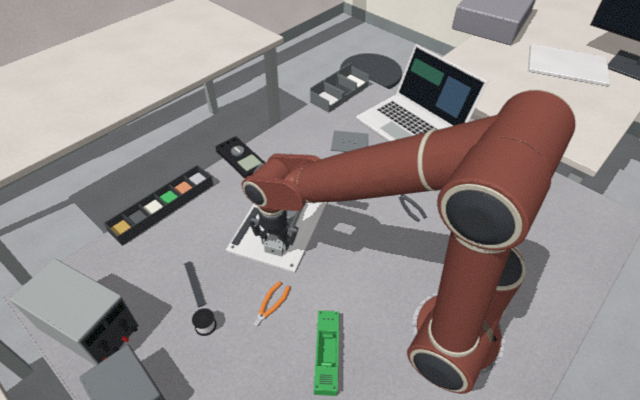

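```bash
python3 - <<'E'
from h import *
S=cam('scene')
for z in (.09,.15,.2,.25,.3,.35): print(z,(proj(S,(.524,.144,z))).round(), proj(S,(.535,.07,z)).round())
b=cv2.imread('pics/scene4.png');crop(b,290,80,140,140,5,'pics/scene4c.png')
E
```

```text
0.09 [365. 207.] [347. 220.]
0.15 [367. 191.] [348. 203.]
0.2 [369. 177.] [350. 189.]
0.25 [371. 161.] [351. 174.]
0.3 [373. 145.] [353. 157.]
0.35 [376. 128.] [354. 140.]
```

View pics/scene4c.png

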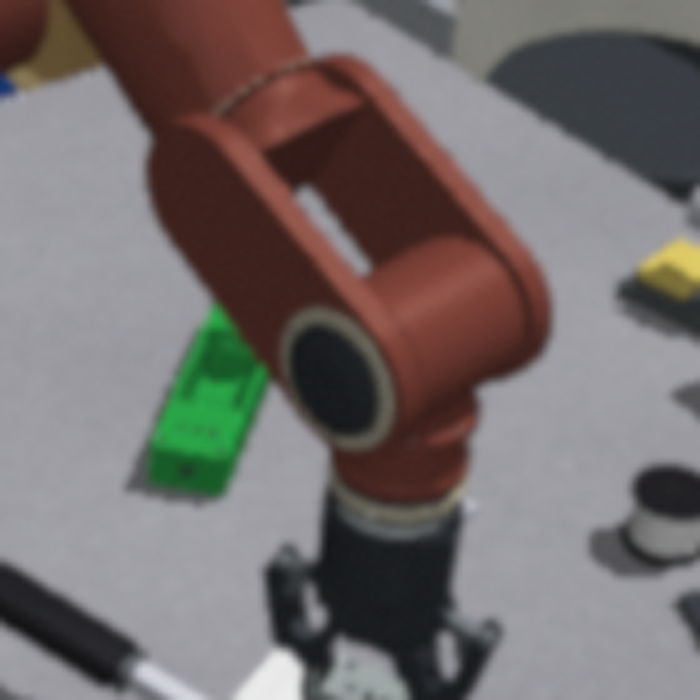

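{"op": "carry_out", "data": {"rows": [[[0,0,-0.08,0.12,-0.19,0,40],[0,0,-0.08,0.12,-0.19,0,40],[0,0,-0.08,0.12,-0.19,0,40],[0,0,-0.08,0.12,-0.19,0,40],[0,0,-0.08,0.12,-0.19,0,40]]]}}

```text
time: 5.3
tool_pos: [0.5475, 0.1068, 0.0885]
tool_rot: [0.693, -0.69, -0.149, 0.146]
contact_force: [-3.0, 6.7, 7.1]
gripper_width: 0.62
```

```bash
python3 - <<'E'
from h import *
s=state();rel((.5736,.0682,s['tool_pos'][2]),.394); print(s['tool_pos'])
cv2.imwrite('pics/scene5.png',cv2.resize(grab_frame('scene')[150:310,280:420],None,fx=4.5,fy=3.7,interpolation=2))
cv2.imwrite('pics/w5.png',grab_frame('wrist'))
E
```

```text
turn/4deg [-0.06  0.05 -0.38] shift/40mm [ 0.65 -0.97  0.  ] F [-3.   6.7  7.1] t 5.3
[0.54754643 0.10683439 0.08854427]
```

View pics/scene5.png

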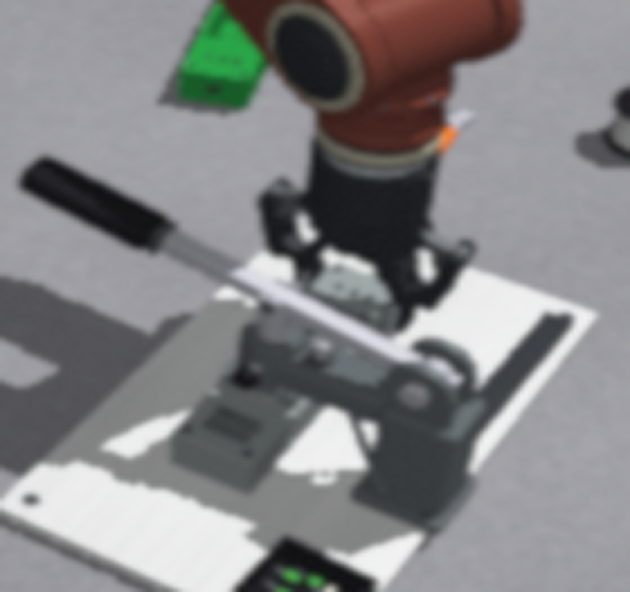

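View pics/w5.png

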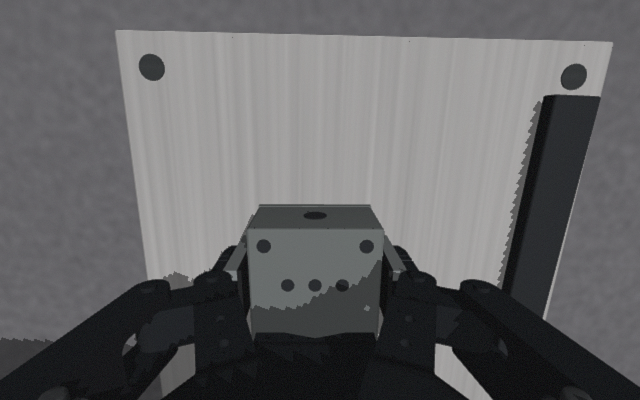

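Case moves rigidly with the gripper. Continue.

{"op": "carry_out", "data": {"rows": [[[0,0,-0.08,0.13,-0.19,0,40],[0,0,-0.08,0.13,-0.19,0,40],[0,0,-0.08,0.13,-0.19,0,40],[0,0,-0.08,0.13,-0.19,0,40],[0,0,-0.06,0.13,-0.19,0,40]]]}}

```text
time: 5.9
tool_pos: [0.5735, 0.069, 0.0885]
tool_rot: [0.695, -0.692, -0.14, 0.137]
contact_force: [-3.4, 5.5, 7.6]
gripper_width: 0.622
```

{"op": "carry_out", "data": {"rows": [[[0,0,0,0,0,0,40],[0,0,0,0,0,0,40]]]}}

```text
time: 6.1
tool_pos: [0.5743, 0.0677, 0.0886]
tool_rot: [-0.693, 0.694, 0.141, -0.136]
contact_force: [0.8, -0.4, 4.7]
gripper_width: 0.625
```

```bash
python3 - <<'E'
from h import *
s=state();rel((.5736,.0682,s['tool_pos'][2]),.394); print(s['tool_pos'])
cv2.imwrite('pics/scene6.png',cv2.resize(grab_frame('scene')[150:310,280:420],None,fx=5,fy=3.7,interpolation=2))
cv2.imwrite('pics/w6.png',grab_frame('wrist'))
a=grab_frame('side');crop(a,210,140,150,140,5,'pics/side6.png')
np.save('w6.npy',np.r_[s['tool_pos'],s['tool_rot']])
E
```

```text
turn/4deg [-0.01  0.09  0.  ] shift/40mm [-0.02  0.01  0.  ] F [ 0.8 -0.4  4.7] t 6.1
[0.57426693 0.06773803 0.08857824]
```

View pics/w6.png

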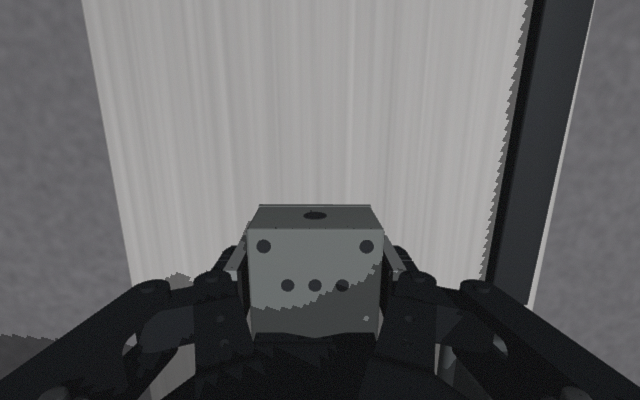

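View pics/side6.png

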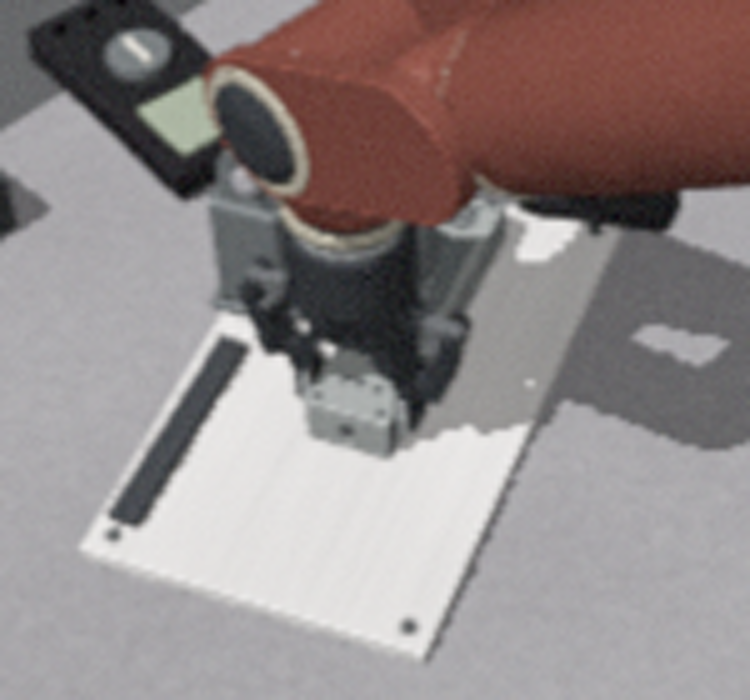

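View pics/scene6.png

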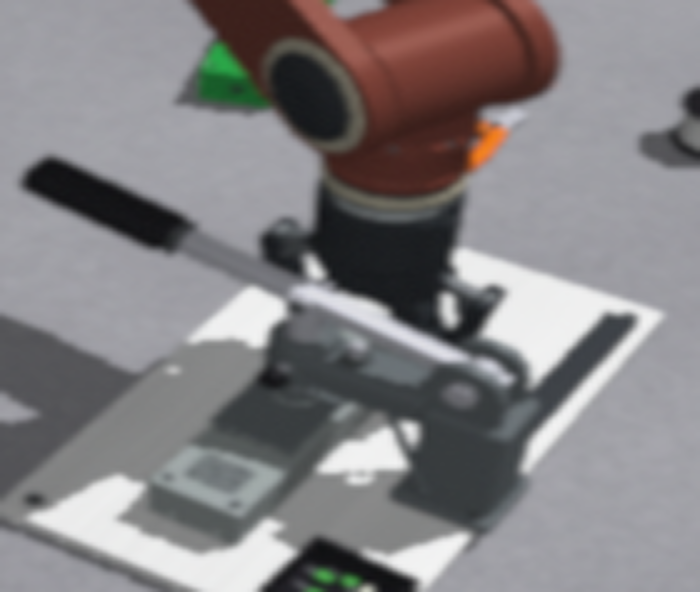

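{"op": "carry_out", "data": {"rows": [[[0,0,0,0,0,0,85],[0,0,0,0,0,0,85],[0,0,0,0,0,0,85],[0,0,0,0,0,0.1,85],[0,0,0,0,0,0.3,85]]]}}

```text
time: 6.75
tool_pos: [0.5723, 0.068, 0.1028]
tool_rot: [0.694, -0.693, -0.139, 0.138]
contact_force: [-0.2, 0.3, 1.2]
gripper_width: 0.994
```

{"op": "carry_out", "data": {"rows": [[[0,0,0,0,0,0.8,85],[0,0,0,-0.3,0.7,0.8,85],[0,0,0,-0.3,0.7,0.8,85],[0,0,0,-0.3,0.7,0.5,85],[0,0,0,0,0,0,85]]]}}

```text
time: 7.25
tool_pos: [0.5384, 0.1547, 0.2255]
tool_rot: [0.693, -0.693, -0.144, 0.135]
contact_force: [0.5, -0.2, -0.3]
gripper_width: 0.999
```

{"op": "carry_out", "data": {"rows": [[[0,0,0,0,0,0,85],[0,0,0,0,0,0,85]]]}}

```text
time: 7.45
tool_pos: [0.5372, 0.1513, 0.2191]
tool_rot: [0.693, -0.693, -0.139, 0.137]
contact_force: [0.1, -0.4, 0.0]
gripper_width: 0.996
```

```bash
python3 - <<'E'
from h import *
s=state();cv2.imwrite('pics/w7.png',grab_frame('wrist'));np.save('w7.npy',np.r_[s['tool_pos'],s['tool_rot']])
a=grab_frame('side');crop(a,210,140,150,140,5,'pics/side7.png')
crop(cv2.imread('pics/w7.png'),200,50,260,300,2,'pics/w7c.png')
print(s['tool_pos'])
E
```

```text
[0.53720919 0.15130417 0.21912219]
```

View pics/w7.png

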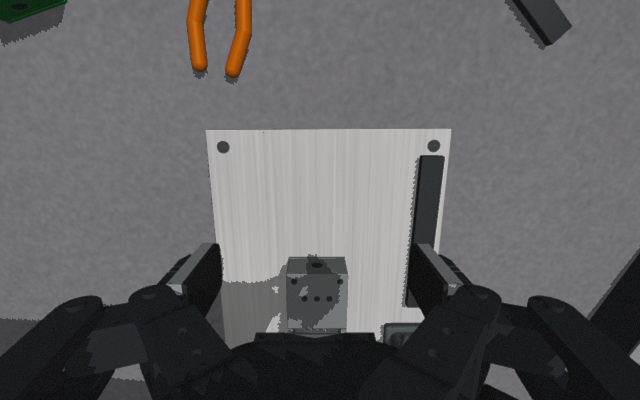

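View pics/w7c.png

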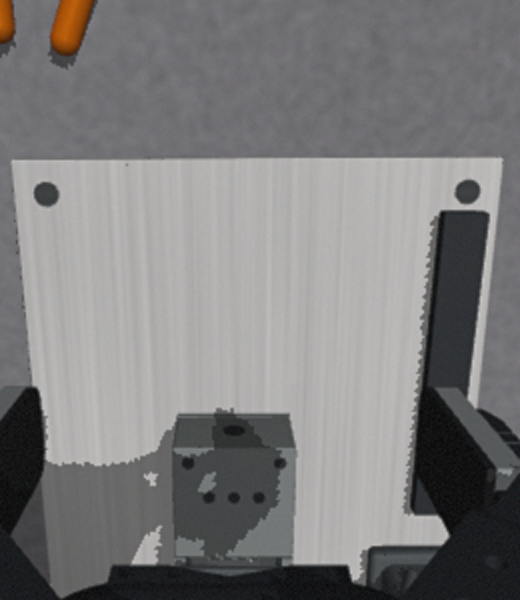

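View pics/side7.png

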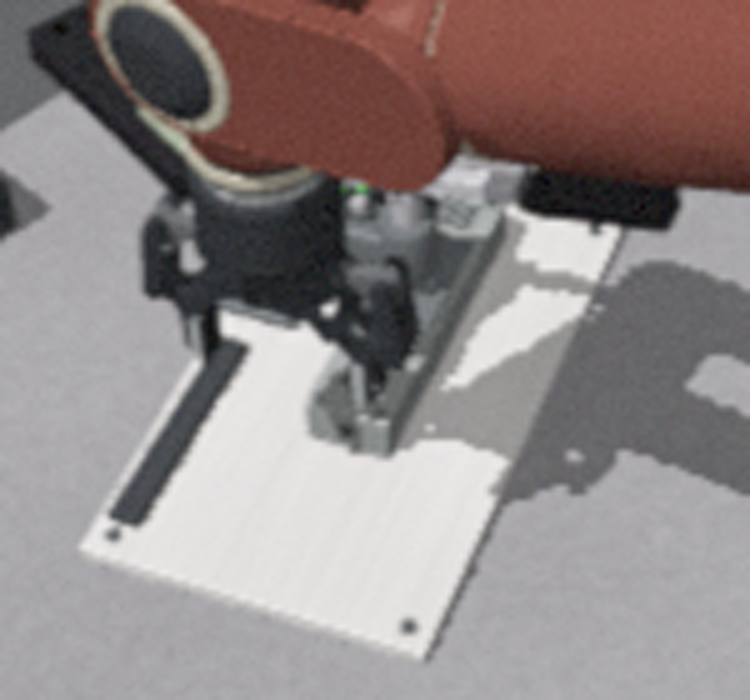

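```bash
python3 - <<'E'
from h import *
d=np.load('w7.npy');C=cam('wrist',dict(tool_pos=d[:3],tool_rot=d[3:]))
f=lambda x,y:(200+x/2,50+y/2)
a=onz(C,f(12,160),.012);b=onz(C,f(502,157),.012);yaw=np.arctan2(*(b-a)[1::-1])
print(a,b,np.linalg.norm(b-a),yaw)
for yw in (yaw,.394):
    c,s=np.cos(yw),np.sin(yw);Rm=np.array([[c,-s],[s,c]]);o=(a+b)[:2]/2-Rm@[.0125,.22];print(o)
    L=lambda P:(Rm.T@(P[:2]-o)*1e3).round(1)
    for n,z,p in (('top',.046,(172,447)),('top',.046,(297,447)),('scr',.046,(188,464)),('scr',.046,(280,463)),('cov',.046,(175,556)),('cov',.046,(294,556)),('bar',.02,(442,211)),('bar',.02,(489,212)),('basecol',.012,(363,590)),('basecol',.012,(368,547))):
        P=onz(C,f(*p),z);print(n,P.round(4),L(P))
d=np.load('w1.npy');C=cam('wrist',dict(tool_pos=d[:3],tool_rot=d[3:]));f=lambda x,y:(240+x/2.5,110+y/2.5)
m=onz(C,f(207,347),.058)
for p in [(146,133),(241,128),(133,112),(257,110)]: P=onz(C,f(*p),.046);print(P,np.linalg.norm((P-m)[:2]))
E
```

```text
[0.43025388 0.16232173 0.012     ] [0.62626652 0.24491387 0.012     ] 0.21270264674899023 0.39878455508918825
[ 0.60216671 -0.00397333]
top [0.5401 0.0786 0.046 ] [-25.1 100.1]
top [0.59   0.0991 0.046 ] [28.8 99.7]
scr [0.5495 0.0736 0.046 ] [-18.4  91.9]
scr [0.5863 0.0892 0.046 ] [21.6 92.1]
cov [0.5612 0.0278 0.046 ] [-25.4  45.2]
cov [0.6112 0.0484 0.046 ] [28.7 44.7]
bar [0.6101 0.214  0.02  ] [ 92.  197.8]
bar [0.6291 0.2214 0.02  ] [112.3 197.2]
basecol [0.6675 0.0203 0.012 ] [69.6 -3. ]
basecol [0.6584 0.045  0.012 ] [70.9 23.3]
[ 0.60117264 -0.00432456]
top [0.5401 0.0786 0.046 ] [-24.6 100. ]
top [0.59   0.0991 0.046 ] [29.4 99.8]
scr [0.5495 0.0736 0.046 ] [-17.8  91.7]
scr [0.5863 0.0892 0.046 ] [22.2 92.1]
cov [0.5612 0.0278 0.046 ] [-24.6  45. ]
cov [0.6112 0.0484 0.046 ] [29.5 44.8]
bar [0.6101 0.214  0.02  ] [ 92.1 198.2]
bar [0.6291 0.2214 0.02  ] [112.4 197.7]
basecol [0.6675 0.0203 0.012 ] [70.7 -2.8]
basecol [0.6584 0.045  0.012 ] [71.8 23.6]
[0.49626342 0.14829415 0.046     ] 0.09594613787288422
[0.53238462 0.16561914 0.046     ] 0.09548879092440653
[0.48794885 0.15442002 0.046     ] 0.10594372910504057
[0.5355288 0.1751247 0.046    ] 0.10407306122895751
```

```bash
python3 - <<'E'
from h import *
rel((.5743,.0677,.0885),.396)
E
```

```text
turn/4deg [-0.01  0.03  0.04] shift/40mm [ 0.93 -2.08 -3.25] F [-0.1  0.4  0.1] t 7.55
```

{"op": "carry_out", "data": {"rows": [[[0,0.03,0.04,0.31,-0.69,-0.2,85],[0,0,0,0.31,-0.69,-0.2,85],[0,0,0,0.31,-0.69,-0.2,85],[0,0,0,0,0,-0.4,85],[0,0,0,0,0,-0.4,85]]]}}

```text
time: 8.05
tool_pos: [0.5746, 0.0681, 0.1623]
tool_rot: [0.694, -0.693, -0.139, 0.138]
contact_force: [0.7, 0.1, 0.1]
gripper_width: 0.999
```

```bash
python3 - <<'E'
from h import *
rel((.5743,.0677,.0885),.396)
E
```

```text
turn/4deg [-0.02  0.01  0.02] shift/40mm [-0.01 -0.01 -1.84] F [0.7 0.1 0.1] t 8.05
```

{"op": "carry_out", "data": {"rows": [[[0,0,0,0,0,-0.5,85],[0,0,0,0,0,-0.5,85],[0,0,0,0,0,-0.5,85],[0,0,0,0,0,-0.34,85],[0,0,0,0,0,0,85]]]}}

```text
time: 8.55
tool_pos: [0.5723, 0.0697, 0.0868]
tool_rot: [0.694, -0.692, -0.138, 0.141]
contact_force: [0.4, -0.1, 0.1]
gripper_width: 0.994
```

{"op": "carry_out", "data": {"rows": [[[0,0,0,0,0,0,55],[0,0,0,0,0,0,40],[0,0,0,0,0,0,40],[0,0,0,0,0,0,40],[0,0,0,0,0,0,40]]]}}

```text
time: 9.05
tool_pos: [0.5758, 0.0693, 0.092]
tool_rot: [0.693, -0.693, -0.141, 0.138]
contact_force: [-0.6, 1.4, 6.3]
gripper_width: 0.621
```

```bash
python3 - <<'E'
from h import *
s=state();rel((.5743,.0677,.0885),.394);print(s['tool_pos'])
c,sn=np.cos(.394),np.sin(.394);d=s['tool_pos'][:2]-[.6015,-.0043];print('press',(c*d[0]+sn*d[1])*1e3,(-sn*d[0]+c*d[1])*1e3)
E
```

```text
turn/4deg [-0.02  0.07 -0.04] shift/40mm [-0.04 -0.04 -0.09] F [-0.6  1.4  6.3] t 9.05
[0.57582533 0.06926938 0.09201167]
press 4.534679936731602 77.78868405337671
```

```bash
python3 - <<'E'
from h import *
cv2.imwrite('pics/w8.png',grab_frame('wrist'))
s=state();print(s['tool_pos'],s['tool_rot']);np.save('w8.npy',np.r_[s['tool_pos'],s['tool_rot']])
a=cv2.imread('pics/w6.png');b=cv2.imread('pics/w8.png')
cv2.imwrite('pics/cmp.png',np.vstack([a[180:400,60:580],b[180:400,60:580]]))
E
```

```text
[0.57580881 0.0692568  0.09198702] [ 0.69337494 -0.69305    -0.14132121  0.13762703]
```

View pics/cmp.png

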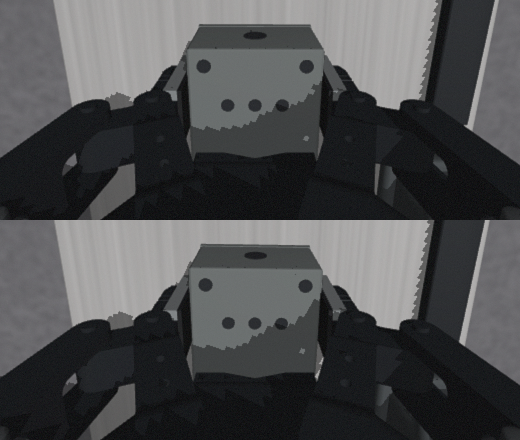

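```bash
python3 - <<'E'
from h import *
for n,pts in (('w6',[(248,229),(383,229),(264,246),(366,246)]),('w8',[(250,229),(381,229),(265,245),(365,246)])):
    d=np.load(n+'.npy');C=cam('wrist',dict(tool_pos=d[:3],tool_rot=d[3:]))
    for p in pts:
        P=onz(C,p,.046);dd=P[:2]-[.6015,-.0043];c,s=np.cos(.396),np.sin(.396);print(n,p,(c*dd[0]+s*dd[1])*1e3,(-s*dd[0]+c*dd[1])*1e3)
E
python3 - <<'E'
import cv2
for n in('w6','w8'): cv2.imwrite(f'pics/{n}c.png',cv2.resize(cv2.imread(f'pics/{n}.png')[190:310,230:400],None,fx=4.5,fy=4.5,interpolation=2))
E
```

```text
w6 (248, 229) -23.7002509544648 99.8921369119421
w6 (383, 229) 28.183043276023472 99.60503809787043
w6 (264, 246) -17.886544735929096 92.79554018326378
w6 (366, 246) 21.9164079829021 92.55891369867092
w8 (250, 229) -21.77681049930795 99.318872278672
w8 (381, 229) 30.0997702351728 99.22328474894273
w8 (265, 245) -16.12967593817235 92.46525776705472
w8 (365, 246) 24.059353755262766 91.9426424233295
```

View pics/w8c.png

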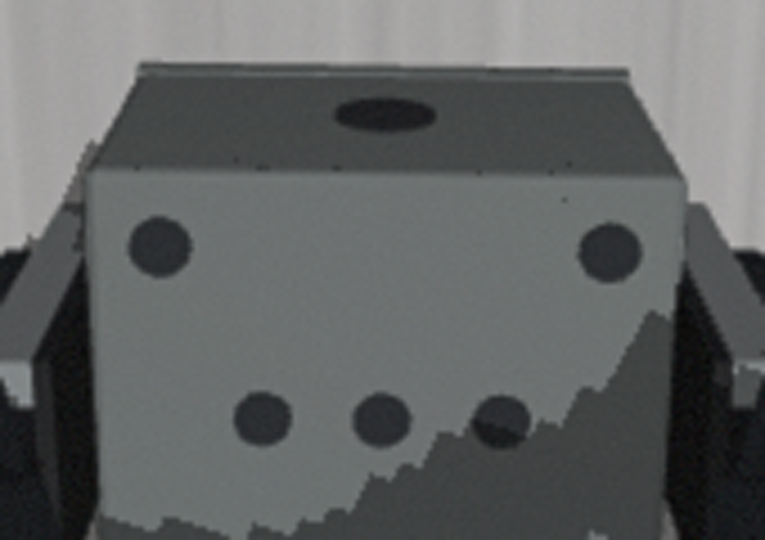

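{"op": "carry_out", "data": {"rows": [[[0,0,0.08,-0.05,-0.015,0,40],[0,0,0.08,-0.046,-0.015,0,40],[0,0,0,0,0,0,40],[0,0,0,0,0,0,40]]]}}

```text
time: 9.5
tool_pos: [0.5724, 0.068, 0.092]
tool_rot: [0.692, -0.692, -0.146, 0.141]
contact_force: [4.3, 2.6, 5.8]
gripper_width: 0.621
```

```bash
python3 - <<'E'
from h import *
s=state();cv2.imwrite('pics/w9.png',grab_frame('wrist'));np.save('w9.npy',np.r_[s['tool_pos'],s['tool_rot']])
rel((.5743,.0677,.0885),.396);print(s['tool_pos'])
cv2.imwrite('pics/w9c.png',cv2.resize(cv2.imread('pics/w9.png')[190:310,230:400],None,fx=4.5,fy=4.5,interpolation=2))
E
```

```text
turn/4deg [-0.02  0.09 -0.18] shift/40mm [ 0.05 -0.01 -0.09] F [3.8 1.6 7. ] t 9.55
[0.57241039 0.06797704 0.09201589]
```

View pics/w9c.png

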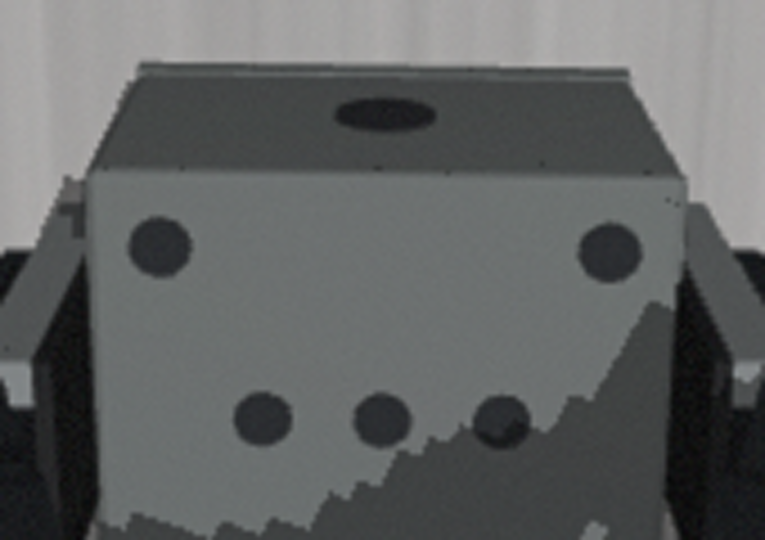

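View pics/w9.png

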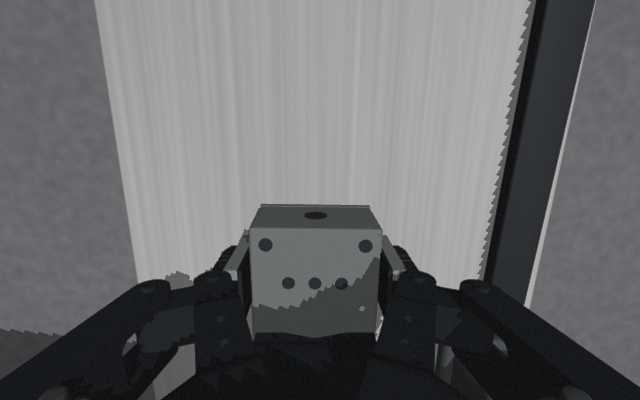

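```bash
python3 - <<'E'
from h import *
d=np.load('w9.npy');C=cam('wrist',dict(tool_pos=d[:3],tool_rot=d[3:]))
img=cv2.imread('pics/w9.png');g=cv2.cvtColor(img,6).astype(float)
# table edges: left rising edge per row, right falling edge
def edge(r,lo,hi,sgn):
    gr=np.gradient(cv2.GaussianBlur(g,(5,5),1)[r,lo:hi])*sgn; return lo+int(np.argmax(gr))
Le=[(edge(r,85,150,1),r) for r in (20,60,100,140,180,220)];Re=[(edge(r,545,605,-1),r) for r in (10,40,80,120,160,200)]
c,s=np.cos(.396),np.sin(.396)
def L(P): dd=P[:2]-[.6015,-.0043];return ((c*dd[0]+s*dd[1])*1e3,(-s*dd[0]+c*dd[1])*1e3)
for p in Le+Re: print(p,np.round(L(onz(C,p,.012)),1))
f=lambda x,y:(230+x/4.5,190+y/4.5)
for p in [(88,170),(686,178),(160,247),(610,252),(382,420)]: print(np.round(L(onz(C,f(*p),.046)),1))
E
```

```text
(97, 20) [-94.3 181.1]
(103, 60) [-94.3 165.2]
(109, 100) [-94.4 148.2]
(115, 140) [-94.4 130.2]
(122, 180) [-94.  110.9]
(128, 220) [-94.   90.2]
(595, 10) [119.9 187.9]
(588, 40) [119.8 176.1]
(579, 80) [119.7 159.5]
(570, 120) [119.6 141.9]
(561, 160) [119.4 123. ]
(552, 200) [119.3 102.9]
[-25.7  99.6]
[26.9 99.4]
[-19.6  92.4]
[20.6 92.3]
[ 0.4 75.3]
```

{"op": "carry_out", "data": {"rows": [[[0,0,0,0,0,0,65],[0,0,0,0,0,0,85],[0,0,0,0,0,0,85],[0,0,0,0,0,0.2,85],[0,0,0,0,0,0.5,85]]]}}

```text
time: 10.05
tool_pos: [0.5689, 0.0679, 0.1163]
tool_rot: [0.693, -0.692, -0.142, 0.144]
contact_force: [0.7, 0.1, -0.1]
gripper_width: 0.996
```

{"op": "carry_out", "data": {"rows": [[[0,0,0,0,0,0.7,85],[0,0,0,-0.2,0.5,0.7,85],[0,0,0,-0.2,0.5,0.7,85],[0,0,0,0,0,0.3,85],[0,0,0,0,0,0,85]]]}}

```text
time: 10.55
tool_pos: [0.5559, 0.1081, 0.217]
tool_rot: [-0.692, 0.692, 0.146, -0.141]
contact_force: [0.4, -0.2, -0.0]
gripper_width: 0.996
```

{"op": "carry_out", "data": {"rows": [[[0,0,0,0,0,0,85],[0,0,0,0,0,0,85]]]}}

```text
time: 10.75
tool_pos: [0.5541, 0.1073, 0.2123]
tool_rot: [0.693, -0.692, -0.143, 0.143]
contact_force: [-0.4, -0.3, -0.6]
gripper_width: 0.998
```

```bash
python3 - <<'E'
from h import *
s=state();cv2.imwrite('pics/w10.png',grab_frame('wrist'));np.save('w10.npy',np.r_[s['tool_pos'],s['tool_rot']])
crop(cv2.imread('pics/w10.png'),200,100,260,260,2.3,'pics/w10c.png')
print(s['tool_pos'])
E
```

```text
[0.5541285  0.10727886 0.21226801]
```

View pics/w10c.png

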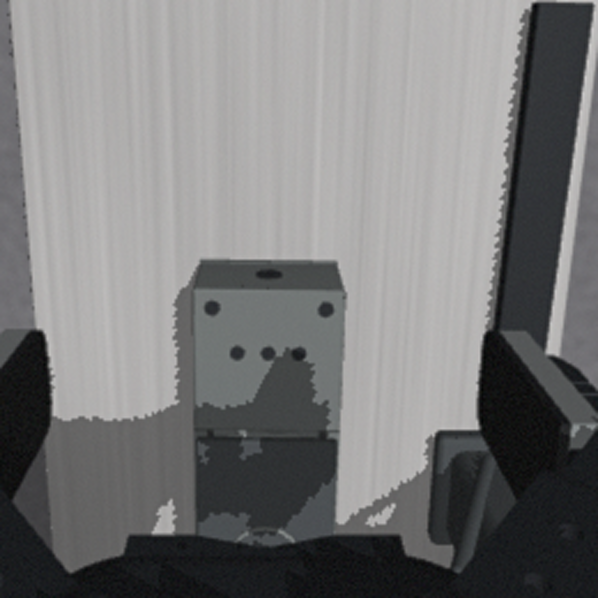

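```bash
python3 - <<'E'
from h import *
d=np.load('w10.npy');C=cam('wrist',dict(tool_pos=d[:3],tool_rot=d[3:]))
c,s=np.cos(.396),np.sin(.396)
def L(P): dd=P[:2]-[.6015,-.0043];return np.round(((c*dd[0]+s*dd[1])*1e3,(-s*dd[0]+c*dd[1])*1e3),1)
f=lambda x,y:(200+x/2.3,100+y/2.3)
for z,p in [(.012,(12,50)),(.012,(33,310)),(.012,(597,60)),(.012,(570,300)),(.046,(194,290)),(.046,(344,292)),(.046,(212,308)),(.046,(326,310)),(.058,(196,437)),(.058,(337,437)),(.058,(265,528)),(.058,(236,541)),(.058,(296,541))]: print(z,p,L(onz(C,f(*p),z)))
# handle target
print(W((-121,0,184),[.6015,-.0043,.396]))
rel((*W((-121,0,0),[.6015,-.0043,.396])[:2],.29),.396)
E
```

```text
0.012 (12, 50) [-94.5 178.9]
0.012 (33, 310) [-94.2  77. ]
0.012 (597, 60) [120.  177.6]
0.012 (570, 300) [121.5  83.6]
0.046 (194, 290) [-25.9  99. ]
0.046 (344, 292) [26.5 98.8]
0.046 (212, 308) [-19.6  92.3]
0.046 (326, 310) [20.5 92. ]
0.058 (196, 437) [-24.8  48.6]
0.058 (337, 437) [24.8 49.1]
0.058 (265, 528) [-0.1 11.5]
0.058 (236, 541) [-10.7   5.8]
0.058 (296, 541) [11.3  6. ]
[ 0.48986403 -0.05097345  0.184     ]
turn/4deg [-0.01 -0.02 -0.16] shift/40mm [-1.61 -3.96  1.94] F [0.1 0.3 0.1] t 10.8
```

{"op": "carry_out", "data": {"rows": [[[0,0,-0.04,0,0,0.7,85],[0,0,-0.04,0,0,0.7,60],[0,0,-0.04,-0.3,-0.6,0.5,40],[0,0,-0.04,-0.3,-0.8,0,20],[0,0,0,-0.3,-0.8,0,0]]]}}

```text
time: 11.3
tool_pos: [0.5185, 0.0189, 0.2901]
tool_rot: [0.693, -0.693, -0.14, 0.139]
contact_force: [1.0, -0.6, -1.0]
gripper_width: 0.324
```

{"op": "carry_out", "data": {"rows": [[[0,0,0,-0.35,-0.8,0,0],[0,0,0,-0.35,-0.8,0,0],[0,0,0,0,-0.15,0,0],[0,0,0,0,0,0,0],[0,0,0,0,0,0,0]]]}}

```text
time: 11.8
tool_pos: [0.491, -0.0497, 0.2897]
tool_rot: [0.694, -0.693, -0.14, 0.139]
contact_force: [0.4, -0.2, 0.8]
gripper_width: -0.003
```

```bash
python3 - <<'E'
from h import *
s=state();cv2.imwrite('pics/w11.png',grab_frame('wrist'));a=grab_frame('side');b=grab_frame('scene')
crop(a,210,80,170,170,4,'pics/side11.png');crop(b,240,100,180,200,3,'pics/scene11.png')
rel((*W((-121,0,0),[.6015,-.0043,.396])[:2],.262),.396);print(s['tool_pos'],s['gripper_width'])
E
```

```text
turn/4deg [-0.02  0.02 -0.04] shift/40mm [-0.03 -0.05 -0.7 ] F [-0.6  0.5 -1.1] t 11.95
[ 0.49103893 -0.04968461  0.28967746] -0.0028578123361560816
```

View pics/w11.png

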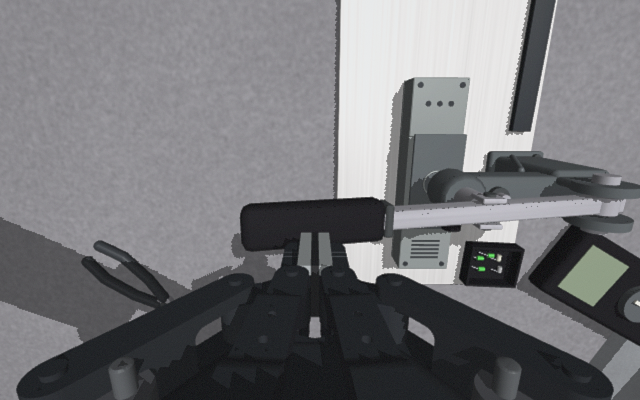

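View pics/side11.png

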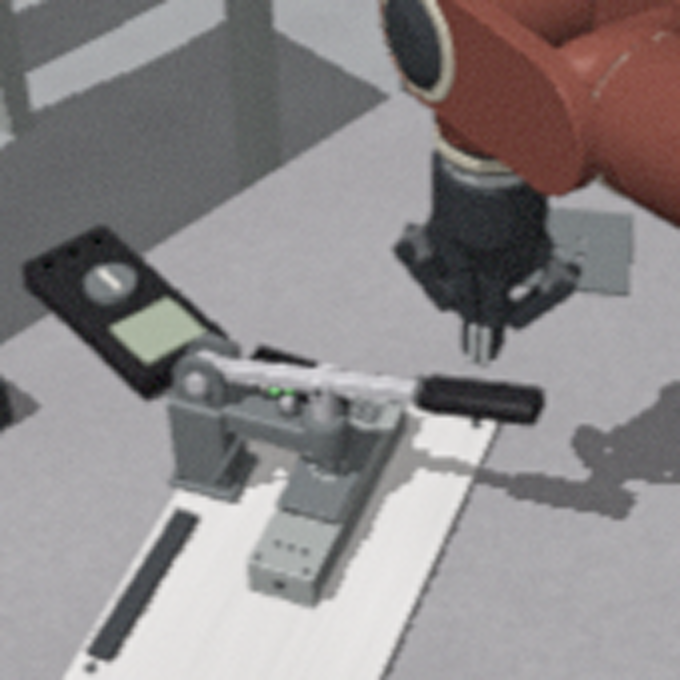

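View pics/scene11.png

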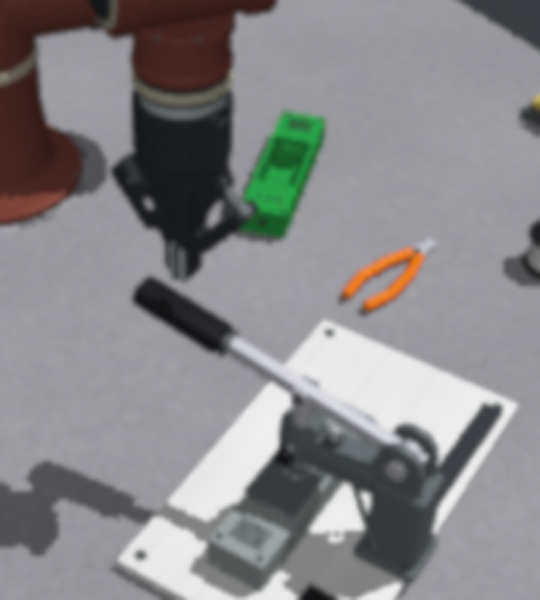

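{"op": "carry_out", "data": {"rows": [[[0,0,-0.04,-0.03,-0.05,-0.35,0],[0,0,0,0,0,-0.35,0],[0,0,0,0,0,-0.1,0],[0,0,0,0,0,0,0]]]}}

```text
time: 12.35
tool_pos: [0.489, -0.0517, 0.2568]
tool_rot: [0.694, -0.693, -0.138, 0.139]
contact_force: [-0.8, 1.0, 3.3]
gripper_width: 0.0
```

{"op": "carry_out", "data": {"rows": [[[0,0,0,0,0,-0.1,0],[0,0,0,0,0,-0.1,0],[0,0,0,0,0,0,0]]]}}

```text
time: 12.65
tool_pos: [0.4898, -0.0522, 0.2502]
tool_rot: [0.693, -0.693, -0.139, 0.137]
contact_force: [-0.9, -0.5, 2.6]
gripper_width: 0.001
```

{"op": "carry_out", "data": {"rows": [[[0,0,0,-0.01,0,-0.1,0],[0,0,0,-0.01,-0.01,-0.1,0],[0,0,0,0,0,0,0]]]}}

```text
time: 12.95
tool_pos: [0.4888, -0.0526, 0.2417]
tool_rot: [0.694, -0.693, -0.139, 0.138]
contact_force: [-0.8, -2.4, 3.2]
gripper_width: 0.001
```

{"op": "carry_out", "data": {"rows": [[[0,0,0,-0.015,-0.005,-0.1,0],[0,0,0,-0.015,-0.005,-0.05,0],[0,0,0,0,0,0,0]]]}}

```text
time: 13.25
tool_pos: [0.4881, -0.053, 0.2367]
tool_rot: [0.694, -0.693, -0.14, 0.137]
contact_force: [0.4, -0.9, 4.8]
gripper_width: 0.002
```

{"op": "carry_out", "data": {"rows": [[[0,0,0,-0.01,-0.005,-0.1,0],[0,0,0,-0.01,-0.005,-0.05,0],[0,0,0,0,0,0,0]]]}}

```text
time: 13.55
tool_pos: [0.4875, -0.0533, 0.2317]
tool_rot: [0.694, -0.693, -0.14, 0.137]
contact_force: [-1.8, -0.8, 9.2]
gripper_width: 0.001
```

{"op": "carry_out", "data": {"rows": [[[0,0,0,-0.005,0,-0.1,0],[0,0,0,0,0,0,0]]]}}

```text
time: 13.75
tool_pos: [0.4871, -0.0534, 0.2271]
tool_rot: [0.693, -0.693, -0.14, 0.137]
contact_force: [-0.0, -1.8, 5.5]
gripper_width: 0.001
```

{"op": "carry_out", "data": {"rows": [[[0,0,0,-0.005,0,-0.1,0],[0,0,0,0,0,0,0]]]}}

```text
time: 13.95
tool_pos: [0.4867, -0.0534, 0.2222]
tool_rot: [0.693, -0.693, -0.14, 0.137]
contact_force: [0.1, -2.7, 3.2]
gripper_width: 0.004
```

{"op": "carry_out", "data": {"rows": [[[0,0,0,0,0,-0.08,0],[0,0,0,0,0,0,0]]]}}

```text
time: 14.15
tool_pos: [0.4867, -0.0535, 0.2202]
tool_rot: [0.693, -0.693, -0.139, 0.138]
contact_force: [-2.9, -1.6, 6.9]
gripper_width: -0.003
```

{"op": "carry_out", "data": {"rows": [[[0,0,0,0,0,-0.04,0],[0,0,0,0,0,0,0]]]}}

```text
time: 14.35
tool_pos: [0.4868, -0.0535, 0.2198]
tool_rot: [0.693, -0.693, -0.139, 0.138]
contact_force: [-7.3, -0.5, 14.1]
gripper_width: -0.002
```

{"op": "carry_out", "data": {"rows": [[[0,0,0,0,0,-0.04,0],[0,0,0,0,0,0,0]]]}}

```text
time: 14.55
tool_pos: [0.4869, -0.0535, 0.2195]
tool_rot: [0.693, -0.693, -0.139, 0.138]
contact_force: [-9.6, -0.3, 19.9]
gripper_width: 0.001
```

{"op": "carry_out", "data": {"rows": [[[0,0,0,-0.03,0,-0.03,0],[0,0,0,0,0,0,0]]]}}

```text
time: 14.75
tool_pos: [0.4866, -0.0535, 0.2194]
tool_rot: [-0.693, 0.694, 0.141, -0.137]
contact_force: [-8.2, -0.2, 22.3]
gripper_width: -0.002
```

```bash
python3 - <<'E'
from h import *
s=state();print(s['contact_force'],s['tool_pos']);cv2.imwrite('pics/w12.png',grab_frame('wrist'));a=grab_frame('side');b=grab_frame('scene')
crop(a,210,120,170,140,4.5,'pics/side12.png');crop(b,250,170,160,140,4.5,'pics/scene12.png')
E
```

```text
[-8.16362582 -0.16266523 22.31122163] [ 0.48658441 -0.05350498  0.2193711 ]
```

View pics/w12.png

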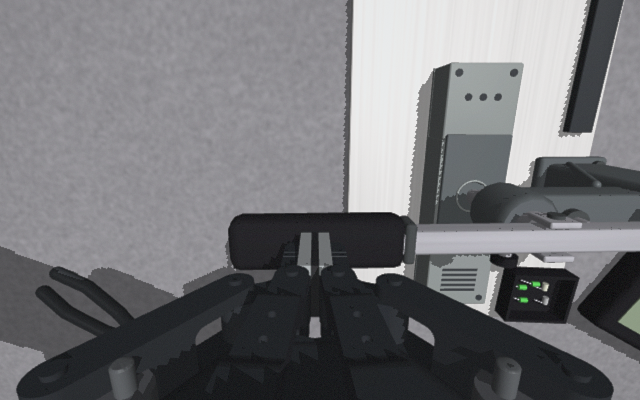

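View pics/side12.png

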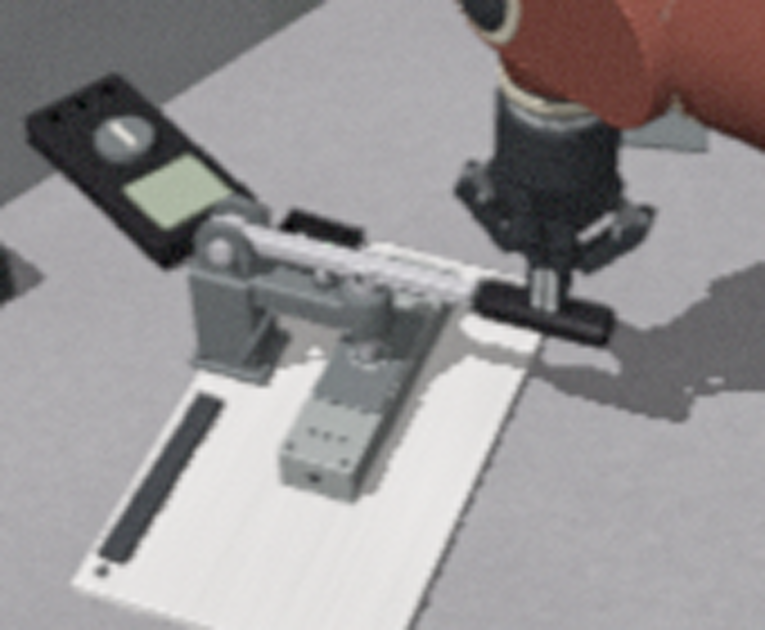

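View pics/scene12.png

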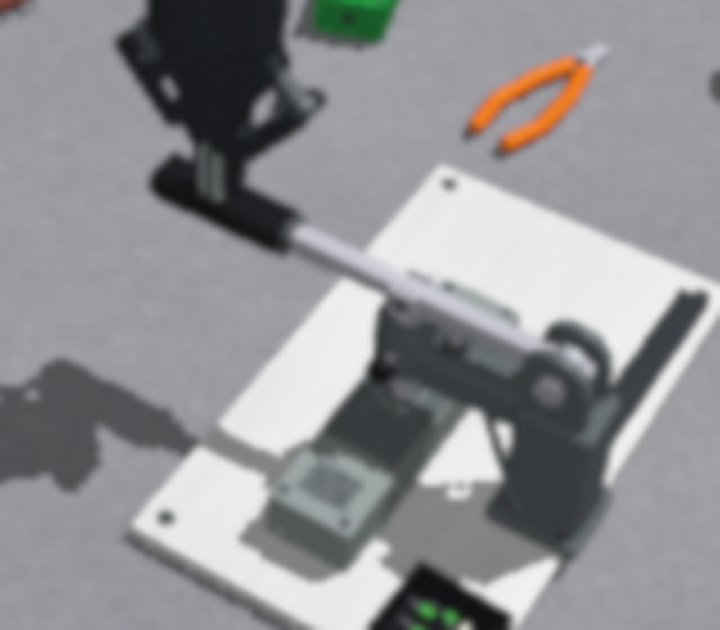

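{"op": "carry_out", "data": {"rows": [[[0,0,0,-0.03,0,-0.02,0],[0,0,0,0,0,0,0],[0,0,0,0,0,0,0],[0,0,0,0,0,0,0],[0,0,0,0,0,0,0]]]}}

```text
time: 15.4
tool_pos: [0.4863, -0.0535, 0.2193]
tool_rot: [-0.693, 0.694, 0.142, -0.135]
contact_force: [-6.3, 1.2, 21.7]
gripper_width: -0.001
```

{"op": "carry_out", "data": {"rows": [[[0,0,0,0,0,0,0],[0,0,0,0,0,0,0],[0,0,0,0,0,0,0],[0,0,0,0,0,0,0],[0,0,0,0,0,0,0]]]}}

```text
time: 15.9
tool_pos: [0.4863, -0.0535, 0.2193]
tool_rot: [-0.693, 0.694, 0.142, -0.135]
contact_force: [-4.7, 0.2, 22.7]
gripper_width: -0.002
```

```bash
python3 - <<'E'
from h import *
a=cv2.imread('pics/w12.png');crop(a,400,50,140,260,2.2,'pics/w12c.png')
E
```

```text
(no output)
```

View pics/w12c.png

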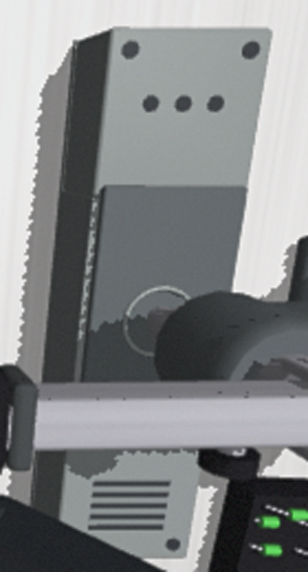

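```bash
python3 - <<'E'
from h import *
C=cam('wrist',dict(tool_pos=np.array([.48658,-.0535,.21937]),tool_rot=np.array([-.693,.694,.141,-.137])))
c,s=np.cos(.396),np.sin(.396)
for p in [(124,322),(160,287),(103,186),(246,186)]:
    P=onz(C,(400+p[0]/2.2,50+p[1]/2.2),.050);dd=P[:2]-[.6015,-.0043];print(p,(c*dd[0]+s*dd[1])*1e3,(-s*dd[0]+c*dd[1])*1e3)
print(job_done())
E
```

```text
(124, 322) -12.378156704200038 -0.10508624852843731
(160, 287) -1.0319461497459081 12.802558322421868
(103, 186) -25.31804817322277 48.27032024768898
(246, 186) 23.9059705010064 48.195017547496086
the job is handed in; nothing more can be done
None
```

The cover has snapped home, and the job was handed in at about 16 s with the arm still holding the handle down.

- **Slide:** I gripped the case by its +y end and slid it along the table. My first check showed it about 2 mm off towards +x. Regripping dragged it about 2 mm further, so I slid it back and measured again. I never commanded a lift. During the sliding the wrist force stayed slightly downward on the table, at about 3 to 8 N.
- **Position:** The last check, with the cover seated and under load, put the ring within about 1 mm of the ram axis as found from the table edges. The ram nose itself was hidden from the cameras.
- **Press:** I pushed the middle of the grip with the closed fingertips. The highest load I read was about 9 N, then it fell to about 3 N as the cover snapped. It rose again at about 37 mm of handle travel, as expected.
- **Holding:** The push was steady at about 22 N over the last second. A sideways load of about 5 N remains on the tool. The cover looks flat on the rim in the wrist and side views, and I moved none of the other things on the bench.

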